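# Close the gift box and slide it under the counter riser

## Robot

A 7-joint arm with a two-finger parallel gripper is mounted at the origin on the work surface. World frame = base frame: x ahead of the robot, y to its left, z up, the work surface at z = 0. Lengths are in m, angles in rad, forces in N, time in s.
With the tool pointing down it reaches from about 0.425 to 0.925 m from the base axis. Payload 6.8 kg.
Tool frame: the origin (TCP) lies on the front face of the gripper's body, between the roots of the fingers; the fingertips stand 73 mm ahead of it and the grasp point (between the pads) lies 54 mm ahead of it (env.nose_length is the distance from the TCP to the fingertips, in m); z points along the fingers, y is the direction in which the jaws open and shut (so a half turn about z gives the same grasp; the last joint's range is limited). The gripper opens to 85 mm and grips with 20 to 120 N. Pads are 22 mm wide; open, the fingers measure 114 mm over their backs; the gripper's body (76 mm by 85 mm) begins 54 mm behind the grasp point. The pads swing forward as they close: fully open they stand 13 mm farther back than shut.
Start: joints at [1.051, 0.477, 0.022, 1.555, -0.011, 1.109, -0.083], TCP at [0.27, -0.619, 0.304] pointing down, gripper open.
Joint ranges: [-2.96, 2.96], [-0.34, 2.1], [-1.41, 1.46], [0.24, 2.44], [-1.37, 4.51], [0.17, 1.92], [-2.96, 2.96]. Speed limits (rad/s): [2.39, 2.39, 3.14, 3.14, 3.14, 3.14, 3.14].

## Interface

Orientations are given as a unit quaternion [w, x, y, z].
In Python, from cell import env, kin, camera, calibration, job gives the robot as it stands. The module is installed in compiled form; this text tells all that it offers. Calls block until the motion is done:
- env.reach(position, orientation): joint-space move of the TCP to a pose.
- env.movel(position, velocity=0.15, rot=None, stop_force=None): straight line of the TCP; rot=None keeps the orientation; velocity is the mean speed in m/s. With stop_force (N) it stops when the force on the tool has changed by that much, and returns True; else False.
- env.goto_joints(angles): joint-space move.
- env.grip(opening, f_grip=None): finger opening in m; f_grip is the grip in N (None keeps the last); returns when the fingers have stopped.
- env.dwell(seconds).
- kin.inverse_kinematics(position, orientation): joint angles nearest the present ones, or None.
- env.get_state(): the state.
- camera(name): name is "scene" or "top" or "wrist"; returns (picture, depth): 384x512x3 uint8, blue, green, red; 384x512 float32, m along the optical axis (not along the pixel's ray), 0 where there is no reading.
- calibration(name): a dict with "fx", "fy", "cx", "cy" (pixels), "k1" (the pictures are not rectified: a ray, as slopes to the right and down, at radius r is drawn at 1 + k1 r^2 times it, then the intrinsics apply), "rvec" (rotation vector, rad) and "tvec" (3), from world to camera coordinates, as OpenCV has them. Camera axes: x right, y down, z forward; pixel columns grow to the right and rows downward; lengths in m; the calibration is good to about 2 mm. A picture is of the moment at which its call begins: read the wrist's pose just before it. calibration takes no time and is no camera call; for the wrist camera it gives the pose at the moment of the call.
A pose or a line that the arm cannot do raises env.PlanningError and nothing moves.
- job.job_done(): hands the job in, once; it reports no verdict.
The state is a dict: "time": time; "qpos": joint angles; "joint_velocities": joint speeds; "joint_torque": joint torques, N m; "tcp_pos": TCP position; "orientation": TCP orientation; "force": force on the tool from outside, world axes, zero at the start; "torque": the same for the moment, N m; "opening": finger opening in m.
Only numpy, scipy, OpenCV 4.12 (cv2) and the standard library are available. Lean on these libraries where they do the work, as an engineer would, in place of code of your own. Each camera call takes 0.05 s, during which the arm holds its last target.

## Task

The lid of the white gift box is standing proud of its base, often crooked, with the gold neck showing. Press the lid down until it is fully home and level all round, then slide the closed box along the desk, without lifting it, under the low riser until it is square against the riser's back bar. Do not knock over or shift the other things on the desk, and leave the riser where it stands.

Things in the scene. Friction and masses are not known exactly. Their poses are not given: they have to be found in the camera images.
- giftbox: White rectangular gift box, loose, 0.45 to 0.75 kg with lid; 100 mm along its own x, 140 mm along its own y, 60 mm tall when the lid is home. Origin: centre of its underside, z up. The base is the lowest 36 mm; above it a slightly smaller gold neck shows where the lid is not home. Its +x face looks to the riser, turned by up to 19 degrees; it starts 125 to 155 mm in front of the riser's origin.
- lid_left (a point): Point on the lid's top, 66 mm from its middle towards the box's +y end: 60 mm above the desk when that end is home, 3 to 18 mm higher at the start. The lid is a stiff white cap, 100 x 140 x 24 mm, that moves on the neck with stiff friction: it stays where it is left, does not come off, and takes about 5 to 12 N to push down.
- lid_right (a point): The same point at the lid's other end, 66 mm from its middle towards the box's -y end. Either end may be the higher one; a press near an end brings that end down onto the base.
- lid_rise (a joint): Height of the lid's middle above its seated position, m: 0 = home; 0.008 to 0.013 at the start.
- lid_tilt (a joint): Tilt of the lid about the box's x axis, rad: 0 = level, positive = the box's +y end is higher; -0.07 to 0.07 at the start.
- riser: Low display riser, 12 kg, on the desk: white board 85 mm deep (own x), 400 mm wide (own y), 10 mm thick, underside 66 mm and top 76 mm above the desk, on brass end panels 376 mm apart. Open at its front (-x). Origin: on the desk, 30 mm behind the board's front edge, half-way across; x to the back, z up. A box pushed in along +x and home leaves its front 25 mm out in front of the board.
- riser_stop (a point): Middle of the front face of the riser's back bar (a brass bar 25 mm tall on the desk, along the whole width), 45 mm behind the riser's origin. The box is fully in when its back face touches this bar, its middle then being 50 mm in front of this point along the riser's x.
- pen_pot: Bystander: white square pen pot, 80 x 80 x 95 mm, pens to 155 mm, beside the riser's +y end. Origin under its centre.
- tape_roll: Bystander: roll of brown packing tape lying flat, 110 mm across, 48 mm tall, in front of the riser's -y end. Origin under its centre.
- perfume: Bystander: small amber flacon, 40 mm across, 85 mm tall, standing on top of the riser at its +y end, 165 mm from the middle. Origin under its centre.
Not all that is in view belongs to the job. Leave any orange look-alike of the giftbox alone.

How it is judged:
By the outcome, as a careful person would: the job done as asked, in the order asked, and still so for the second after the job is handed in, with the robot touching nothing.
It also fails if it takes over 54 s, if anything falls off the work surface, if the arm or the gripper's body presses on something with over 40 N, if the wrist force passes 120 N, or if a joint passes its speed limit or range.

## Working session

There is one attempt and no reset: what is moved stays moved. The work goes in short steps, each a Python script; the robot and the scene stay as the last script left them, time stands still between calls to the robot, and variables do not carry over. Pictures are saved under pics/ and viewed, and the job is handed in when it is done.

```bash
mkdir -p pics; ls; python3 - <<'E'
from cell import env,camera,calibration
import cv2,numpy as np
for n in ("scene","top"):
    p,d=camera(n); cv2.imwrite(f"pics/{n}0.png",p); np.save(f"pics/{n}0.npy",d); c=calibration(n); print(n,c)
s=env.get_state(); print(s["time"],s["tcp_pos"],s["orientation"],env.nose_length)
E
```

```text
pics
scene {'fx': 350.69111756095697, 'fy': 350.69111756095697, 'cx': 256.97756377197874, 'cy': 189.9780999555627, 'k1': 0.018269253640304538, 'rvec': array([ 2.35093208,  1.00368595, -0.33615181]), 'tvec': array([-0.41742361, -0.25582959,  1.09577688])}
top {'fx': 479.1006370416357, 'fy': 479.1006370416357, 'cx': 255.04680405597762, 'cy': 192.62627124935003, 'k1': -0.14728822562040472, 'rvec': array([ 2.14550918, -2.11893035,  0.1357366 ]), 'tvec': array([0.06206686, 0.55961429, 1.22610294])}
0.1 [ 0.27000546 -0.61818489  0.3029892 ] [-8.16579649e-04  9.78875319e-01  2.04456311e-01 -2.42817769e-04] 0.0726
```

View pics/scene0.png

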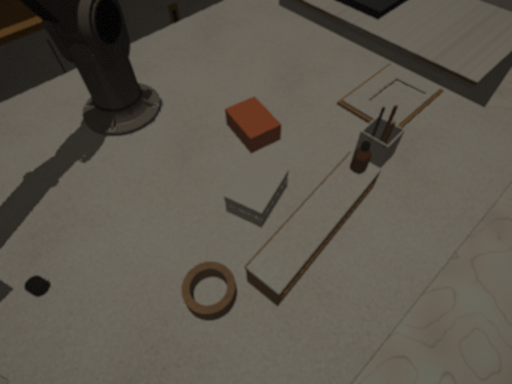

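View pics/top0.png

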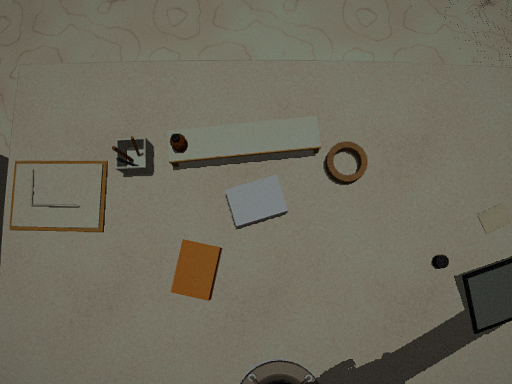

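The top view shows the white gift box at about (257,201) and the orange look-alike at (196,270). The white riser is at (245,140), with the perfume at (178,142), the pen pot at (132,155) and the tape at (347,162). Two things could be taken for the gift box: the white one at (257,201) and the orange one at (196,270). I choose the white one and will measure it now.

```bash
cat > h.py <<'E'
import numpy as np,cv2
from scipy.spatial.transform import Rotation as R
def cloud(d,c):
    h,w=d.shape; u,v=np.meshgrid(np.arange(w),np.arange(h))
    x=(u-c["cx"])/c["fx"]; y=(v-c["cy"])/c["fy"]; a,b=x.copy(),y.copy()
    for _ in range(8):
        s=1+c["k1"]*(a*a+b*b); a,b=x/s,y/s
    P=np.stack([a*d,b*d,d],-1); M=R.from_rotvec(np.ravel(c["rvec"])).as_matrix()
    W=(P-np.ravel(c["tvec"]))@M; W[d<=0]=np.nan; return W
def proj(p,c):
    M=R.from_rotvec(np.ravel(c["rvec"])).as_matrix(); q=M@np.array(p)+np.ravel(c["tvec"]); a,b=q[:2]/q[2]; s=1+c["k1"]*(a*a+b*b)
    return c["cx"]+c["fx"]*a*s, c["cy"]+c["fy"]*b*s
def rect(W,mask):
    p=W[mask]; r=cv2.minAreaRect((p[:,:2]*1000).astype(np.float32)); return r
E
python3 - <<'E'
from h import *
from cell import calibration
for n in("top","scene"):
    c=calibration(n); d=np.load(f"pics/{n}0.npy"); W=cloud(d,c); z=W[...,2]; im=cv2.imread(f"pics/{n}0.png")
    print(n,"desk z",np.nanmedian(z[np.isfinite(z)]))
    if n=="top":
        for nm,(u,v) in dict(box=(257,201),boxL=(233,208),boxR=(281,195),riser=(245,140),orange=(196,270),perf=(178,142),pot=(132,160),tape=(347,147)).items(): print(nm,W[v,u].round(4))
    for nm,ctr,lo,hi in (("box",W[201,257] if n=="top" else None,.045,.1),("riser",None,.066,.086)):
        pass
    np.save(f"pics/{n}W.npy",W)
W=np.load("pics/topW.npy");z=W[...,2]
m=(z>.045).astype(np.uint8); k,l,st,ce=cv2.connectedComponentsWithStats(m)
for i in range(1,k):
    if st[i,4]>150:
        q=l==i; print(st[i],rect(W,q),np.nanpercentile(z[q],[5,50,95]).round(4))
m=l==l[201,257]; m=cv2.erode(m.astype(np.uint8),np.ones((3,3)))>0
p=W[m]; A=np.c_[p[:,:2]-p[:,:2].mean(0),np.ones(len(p))]; print("plane",np.linalg.lstsq(A,p[:,2],rcond=None)[0],p.mean(0))
m=l==l[140,245]; m=(m&(z>.06)&(z<.09)); r=rect(W,m);print("riser",r,cv2.boxPoints(r))
im=cv2.imread("pics/top0.png")[90:250,100:390]; im=cv2.resize(np.clip(im*1.6,0,255).astype(np.uint8),None,fx=2.7,fy=2.7,interpolation=cv2.INTER_CUBIC); cv2.imwrite("pics/crop1.png",im)
im=cv2.imread("pics/scene0.png")[130:310,180:400]; im=cv2.resize(np.clip(im*1.6,0,255).astype(np.uint8),None,fx=3,fy=3,interpolation=cv2.INTER_CUBIC); cv2.imwrite("pics/crop2.png",im)
E
```

```text
top desk z -0.0003516345236014314
box [0.5329 0.063  0.0699]
boxL [0.5135 0.1245 0.0736]
boxR [0.5494 0.0011 0.0685]
riser [0.6942 0.0968 0.0732]
orange [0.3532 0.2182 0.0566]
perf [0.6699 0.2613 0.142 ]
pot [0.6509 0.4131 0.0161]
tape [ 0.6865 -0.1775  0.0402]
scene desk z -0.0002709775590912718
[ 167  116  154   48 5016] ((698.1493530273438, 102.98714447021484), (91.26872253417969, 400.0977783203125), 6.535017967224121) [0.0717 0.0763 0.0844]
[112 136  38  36 754] ((653.4835205078125, 396.3535461425781), (79.65118408203125, 83.2691650390625), 2.239757537841797) [0.0487 0.0839 0.1394]
[326 141  42  41 608] ((646.6091918945312, -174.29371643066406), (107.65367126464844, 108.39608764648438), 44.94879913330078) [0.0456 0.0484 0.0527]
[ 226  174   63   53 2108] ((536.91650390625, 64.26848602294922), (100.86605834960938, 140.4507293701172), 17.891942977905273) [0.0646 0.069  0.0735]
[ 171  239   50   62 2146] ((355.14556884765625, 220.8843994140625), (102.82603454589844, 140.74571228027344), 78.17838287353516) [0.0555 0.0596 0.0635]
[462 258  50  35 863] ((337.8523864746094, -556.2894287109375), (59.847862243652344, 151.46102905273438), 16.502944946289062) [0.0457 0.0511 0.057 ]
plane [-0.01040054  0.02215656  0.06915223] [0.53534351 0.06437155 0.06915223]
riser ((698.1493530273438, 102.98714447021484), (91.26872253417969, 400.0977783203125), 6.535017967224121) [[ 630.0439   296.54254]
 [ 675.57916 -100.95559]
 [ 766.2548   -90.56825]
 [ 720.71954  306.92987]]
```

View pics/crop1.png

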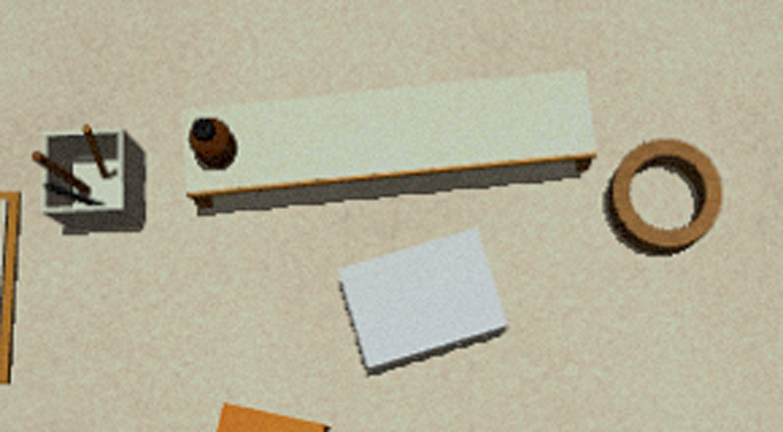

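View pics/crop2.png

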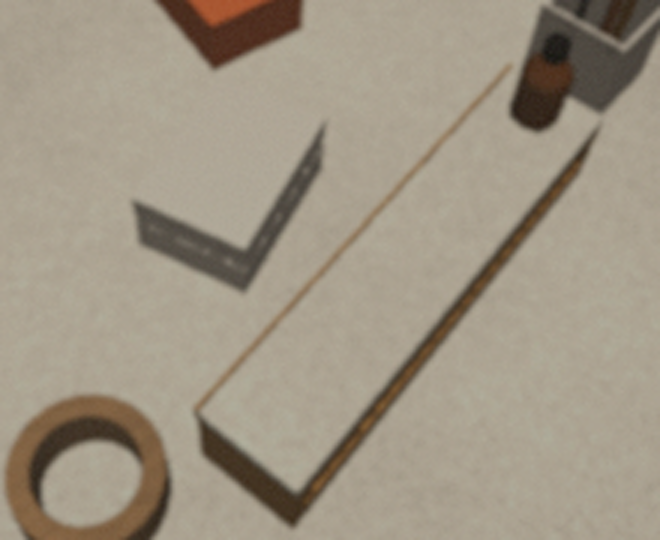

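The crops confirm the white box: it has a gold neck, and its size and height match. The plane fit gives a mid-height of 69 mm and a slight tilt with +y high. The box yaw is about 17.9° and the riser yaw about 6.5°. Next I refine the riser and check the reach of the plan.

```bash
python3 - <<'E'
from h import *
from cell import env,kin,calibration
for n,(u,v) in (("top",(245,140)),("scene",(310,225))):
    W=cloud(np.load(f"pics/{n}0.npy"),calibration(n)); z=W[...,2]
    m=((z>.068)&(z<.084)).astype(np.uint8); m=cv2.morphologyEx(m,cv2.MORPH_OPEN,np.ones((3,3)))
    k,l=cv2.connectedComponents(m); q=l==l[v,u]; r=rect(W,q); print(n,q.sum(),r)
    for t in (5.5,6.5,7.5):
        a=np.radians(t);ex=np.array([np.cos(a),np.sin(a)]);ey=np.array([-ex[1],ex[0]])
        s=W[q][:,:2]@ex; w=W[q][:,:2]@ey
        # front edge at bins along y
        b=[np.percentile(s[(w>lo)&(w<lo+.04)],2) for lo in np.arange(w.min()+.04,w.max()-.05,.04)]
        print(t,"front",np.round(b,4),"mid",np.percentile(w,[.5,99.5]).round(3),"depth",np.percentile(s,[1,50,99]).round(4))
bx=np.array([.5369,.0643]);y=np.radians(17.9);q=[0,np.cos(y/2),np.sin(y/2),0]
for s in (.055,-.055):
    p=bx+s*np.array([-np.sin(y),np.cos(y)]); 
    for z in (.17,.13): print(p,kin.inverse_kinematics([*p,z],q))
a=np.radians(6.5);q=[0,np.cos(a/2),np.sin(a/2),0];o=np.array([.6826,.1012]);ex=np.array([np.cos(a),np.sin(a)]);ey=np.array([-ex[1],ex[0]])
for s in (-.26,-.22,-.07):
    print(kin.inverse_kinematics([*(o+s*ex-.02*ey),.088],q))
E
```

```text
top 4690 ((698.0855712890625, 102.9455337524414), (91.24517822265625, 400.09429931640625), 6.613125324249268)
5.5 front [0.6628 0.6622 0.6614 0.661  0.661  0.6599 0.6595 0.659 ] mid [-0.162  0.233] depth [0.6595 0.7024 0.7486]
6.5 front [0.6609 0.661  0.6611 0.6613 0.6618 0.6615 0.6617 0.6619] mid [-0.174  0.221] depth [0.6609 0.7028 0.7485]
7.5 front [0.6589 0.6595 0.6601 0.6613 0.6629 0.6629 0.6637 0.6644] mid [-0.187  0.209] depth [0.6595 0.7028 0.7498]
scene 6382 ((697.6043090820312, 102.28800964355469), (91.35665130615234, 402.90948486328125), 6.314481735229492)
5.5 front [0.6634 0.6621 0.6616 0.6608 0.6608 0.6613 0.6607 0.6602] mid [-0.166  0.23 ] depth [0.6604 0.7072 0.7504]
6.5 front [0.6614 0.6608 0.661  0.661  0.6618 0.6629 0.663  0.6633] mid [-0.178  0.218] depth [0.6607 0.707  0.7493]
7.5 front [0.6592 0.6594 0.6603 0.661  0.6623 0.6644 0.6652 0.6657] mid [-0.19   0.205] depth [0.6593 0.7067 0.7505]
[0.51999539 0.11663769] [ 0.08801139  0.47255954 -0.53178664  1.98115695  0.3364215   0.77423318
 -1.89791943]
[0.51999539 0.11663769] [ 0.0443237   0.528689   -0.48036905  2.00418348  0.37291741  0.69418987
 -1.92894339]
[0.55380461 0.01196231] [ 0.11557713  0.46687123 -0.31521634  1.94389716  0.20368693  0.76125083
 -1.57459882]
[0.55380461 0.01196231] [ 0.07847     0.52343996 -0.27026071  1.96629522  0.21414077  0.6789785
 -1.58305877]
[ 0.01400641  0.46741062 -0.33063549  2.26040149  0.33692357  0.45836084
 -2.04504169]
[ 0.01825792  0.50857225 -0.32762849  2.17139731  0.32828438  0.50749894
 -2.01699466]
[-0.05733294  0.66262667 -0.21918177  1.8226064   0.21453343  0.67937564
 -1.85644171]
```

```bash
python3 - <<'E'
from h import *
from cell import env,camera,calibration
bx=np.array([.5369,.0643]);y=np.radians(17.9);q=[0,np.cos(y/2),np.sin(y/2),0];ey=np.array([-np.sin(y),np.cos(y)])
env.grip(0.0)
env.reach([*(bx+.055*ey),.17],q); s=env.get_state(); print(s["time"],s["tcp_pos"],s["force"],s["opening"])
for k in (.055,-.055,.055,-.055):
    p=bx+k*ey
    env.movel([*p,.148],.15)
    st=env.get_state(); f0=st["force"]
    hit=env.movel([*p,.122],.025,stop_force=22); s=env.get_state()
    print(k,hit,s["time"],"tip z",s["tcp_pos"][2]-.0726,(s["force"]-f0).round(1))
    env.movel([*p,.15],.15)
env.movel([*(bx+np.array([-.0,-.0])),.30],.25)
p,d=camera("wrist"); c=calibration("wrist"); cv2.imwrite("pics/w1.png",p); np.save("pics/w1.npy",d); W=cloud(d,c)
p,d=camera("top"); cv2.imwrite("pics/t1.png",p)
print(env.get_state()["time"]); print(proj([*bx,.06],c),c["tvec"])
np.save("pics/w1W.npy",W)
E
```

```text
3.6417 [0.52037097 0.11577934 0.17003166] [-0.82606525 -0.26913919 -0.51743909] -0.000232495664671868
0.055 True 4.6333 tip z 0.06011237875924269 [-3.4  0.1 10.3]
-0.055 True 6.4583 tip z 0.060112235400820196 [-2.8 -0.1  9.5]
0.055 True 8.2833 tip z 0.06011984415555566 [-1.9 -0.9  8.2]
-0.055 True 10.1083 tip z 0.06013893983168245 [-1.9  0.1  9. ]
11.2667
(np.float64(253.18933262039099), np.float64(165.93291659522032)) [-0.10392026  0.45640476  0.55160524]
```

```bash
python3 - <<'E'
from h import *
W=np.load("pics/w1W.npy");z=W[...,2]
m=((z>.05)&(z<.064)).astype(np.uint8);m=cv2.erode(m,np.ones((3,3)));k,l=cv2.connectedComponents(m);q=l==l[166,253];r=rect(W,q);print(q.sum(),r)
p=W[q];A=np.c_[p[:,:2]-p[:,:2].mean(0),np.ones(len(p))]; print(np.linalg.lstsq(A,p[:,2],rcond=None)[0])
a=cv2.imread("pics/w1.png");cv2.imwrite("pics/w1b.png",np.clip(a*1.5,0,255).astype(np.uint8))
E
```

```text
12413 ((534.5741577148438, 66.84676361083984), (98.82259368896484, 138.67041015625), 17.7297306060791)
[-0.00405372  0.00590346  0.05900505]
```

View pics/w1b.png

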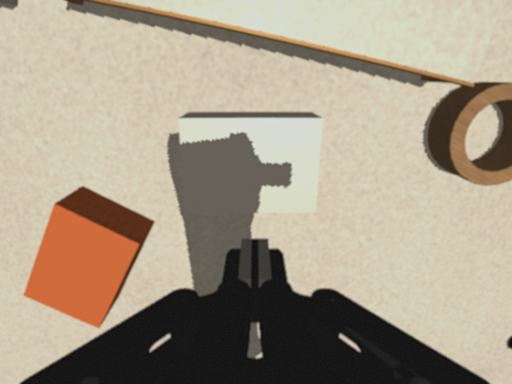

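The wrist view shows the lid closed at (250,165), with no gold neck visible. It fits as a 99x139 mm plane at 59 mm. A small residual slope remains, so I compare it with the desk plane in the same image. I also check where the wrist camera sits relative to the riser.

```bash
python3 - <<'E'
from h import *
from cell import env,calibration
W=np.load("pics/w1W.npy");z=W[...,2]
q=(np.abs(z)<.008)&(np.abs(W[...,0]-.53)<.15)&(np.abs(W[...,1]-.07)<.2)
p=W[q];A=np.c_[p[:,:2]-[.535,.066],np.ones(len(p))]; print("desk",np.linalg.lstsq(A,p[:,2],rcond=None)[0])
c=calibration("wrist");M=R.from_rotvec(np.ravel(c["rvec"])).as_matrix();print("cam",-M.T@np.ravel(c["tvec"]),env.get_state()["tcp_pos"])
E
```

```text
desk [-0.00194035 -0.00024639 -0.00094606]
cam [0.6171969  0.08871419 0.36678141] [0.53613018 0.06311339 0.29785157]
```

Relative to the desk, the lid is at 59.95 mm with a residual slope of about 0.4 mm at +y. I do one more two-finger press across both ends to make sure, then start pushing.

```bash
python3 - <<'E'
from h import *
from cell import env,camera,calibration
bx=np.array([.5357,.0655]);y=np.radians(17.8);q=[0,np.cos(y/2),np.sin(y/2),0]
env.grip(0.085); env.reach([*bx,.145],q)
hit=env.movel([*bx,.105],.025,stop_force=30); s=env.get_state(); print(hit,s["time"],s["tcp_pos"],s["force"].round(1),s["torque"].round(2))
zc=s["tcp_pos"][2]; print("open nose",zc-.060)
env.movel([*bx,.20],.25)
p,d=camera("wrist"); W=cloud(d,calibration("wrist")); np.save("pics/w2W.npy",W)
a=np.radians(6.4);q=[0,np.cos(a/2),np.sin(a/2),0];ex=np.array([np.cos(a),np.sin(a)]);ey=np.array([-ex[1],ex[0]])
P=lambda s,z,w=.005:[*(s*ex+w*ey),z]
env.grip(0.07)
env.reach(P(.442,.18),q); env.movel(P(.442,.090),.15); s=env.get_state();print(s["time"],s["tcp_pos"],s["force"].round(1))
hit=env.movel(P(.535,.090),.06,stop_force=20);s=env.get_state();print(hit,s["time"],s["tcp_pos"],s["force"].round(1))
for n in("top","wrist","scene"):
    p,d=camera(n);cv2.imwrite(f"pics/{n}3.png",np.clip(p*1.5,0,255).astype(np.uint8));np.save(f"pics/{n}3.npy",cloud(d,calibration(n)))
E
```

```text
True 13.7417 [0.53564422 0.06557015 0.11964805] [-2.8 -1.6  9.3] [0.03 0.56 0.07]
open nose 0.05964804989557461
15.8 [0.43943138 0.05457519 0.09032769] [0.8 0.3 0.4]
False 17.5 [0.53118068 0.0645661  0.09013689] [-1.7  0.2 -1. ]
```

View pics/top3.png

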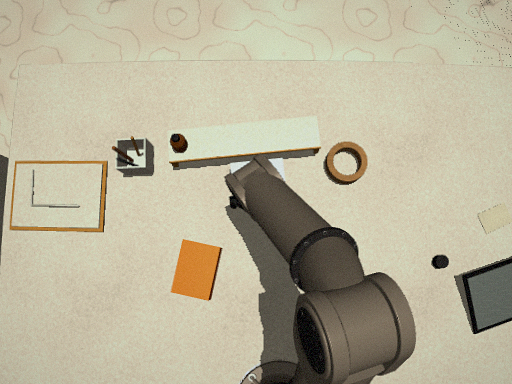

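View pics/wrist3.png

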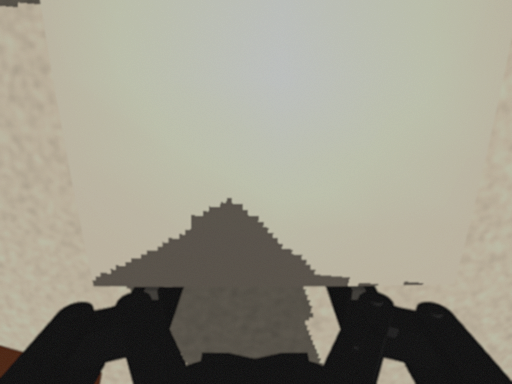

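View pics/scene3.png

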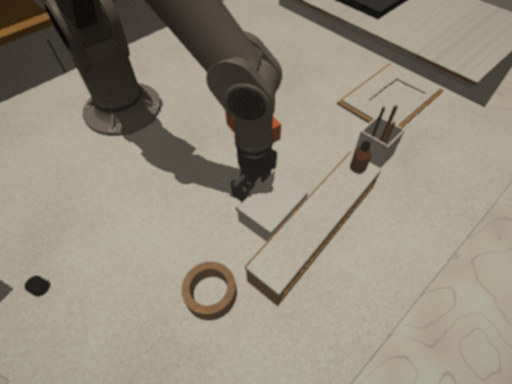

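The box is now square to the gripper and centred: its near edge is level at row 285 in the wrist view, columns about 95–425. The scene view shows it closed and about to enter the riser. I check the lid's level, then push home.

```bash
python3 - <<'E'
from h import *
from cell import env,camera,calibration
W=np.load("pics/w2W.npy");z=W[...,2];m=(z>.05)&(z<.068)&(np.abs(W[...,0]-.536)<.045)&(np.abs(W[...,1]-.066)<.06)
p=W[m];A=np.c_[p[:,:2]-p[:,:2].mean(0),np.ones(len(p))]; print("w2 lid",len(p),np.linalg.lstsq(A,p[:,2],rcond=None)[0])
W=np.load("pics/scene3.npy");z=W[...,2];m=((z>.05)&(z<.0665)).astype(np.uint8);m=cv2.morphologyEx(m,cv2.MORPH_OPEN,np.ones((3,3)));k,l=cv2.connectedComponents(m);q=l==l[210,270];r=rect(W,q);print(q.sum(),r)
p=W[q];A=np.c_[p[:,:2]-p[:,:2].mean(0),np.ones(len(p))]; print("scene lid",np.linalg.lstsq(A,p[:,2],rcond=None)[0])
a=np.radians(6.4);ex=np.array([np.cos(a),np.sin(a)]);ey=np.array([-ex[1],ex[0]])
P=lambda s,z,w=.005:[*(s*ex+w*ey),z]
f=env.get_state()["force"]
hit=env.movel(P(.61,.090),.05,stop_force=15);s=env.get_state();print(hit,s["time"],s["tcp_pos"]@[*ex,0],s["force"].round(1))
hit=env.movel(P(.645,.090),.025,stop_force=10);s=env.get_state();print(hit,s["time"],s["tcp_pos"]@[*ex,0],s["force"].round(1),s["torque"].round(2))
for n in("top","wrist","scene"):
    p,d=camera(n);cv2.imwrite(f"pics/{n}4.png",np.clip(p*1.5,0,255).astype(np.uint8));np.save(f"pics/{n}4.npy",cloud(d,calibration(n)))
E
```

```text
w2 lid 18553 [-0.00697537  0.00424851  0.05846476]
2322 ((584.9596557617188, 61.77552032470703), (116.21004486083984, 143.45364379882812), 6.546284198760986)
scene lid [-0.00684715  0.01049377  0.06002514]
False 19.3 0.6099332774407792 [-3.3 -0.9  0.1]
True 20.1 0.6263278154065481 [ 0.4 -0.1  0.3] [ 0.01  0.01 -0.03]
```

View pics/wrist4.png

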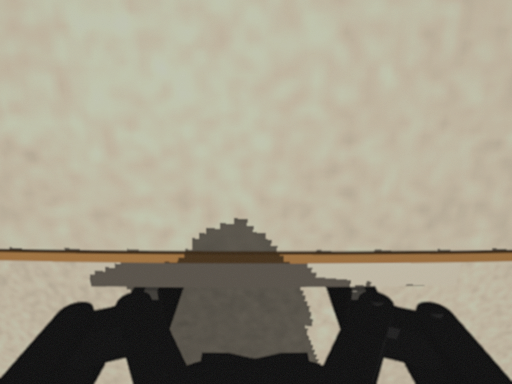

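View pics/scene4.png

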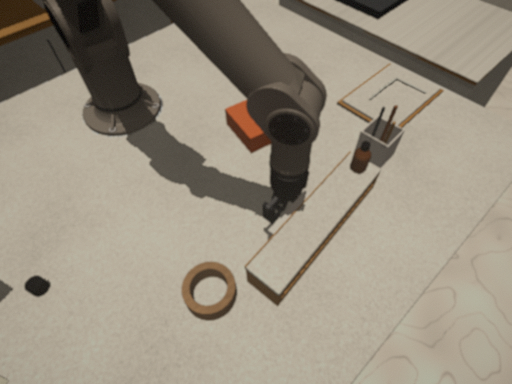

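It made contact at s=0.6263, against a predicted 0.6265. I make one more gentle sustained push to be sure both corners are on the bar, then back off and inspect.

```bash
python3 - <<'E'
from h import *
from cell import env,camera,calibration
a=np.radians(6.4);ex=np.array([np.cos(a),np.sin(a)]);ey=np.array([-ex[1],ex[0]])
P=lambda s,z,w=.005:[*(s*ex+w*ey),z]
for t in (15,15):
    hit=env.movel(P(.640,.090),.015,stop_force=t);s=env.get_state();print(hit,s["time"],s["tcp_pos"]@[*ex,0],s["force"].round(1),s["torque"].round(2))
    env.dwell(.2);s=env.get_state();print(s["force"].round(1),s["torque"].round(2))
env.movel(P(.585,.090),.1);env.movel(P(.54,.20),.2)
p,d=camera("wrist");cv2.imwrite("pics/wrist5.png",np.clip(p*1.4,0,255).astype(np.uint8));np.save("pics/wrist5.npy",cloud(d,calibration("wrist")))
env.movel(P(.47,.26,-.1),.3)
env.goto_joints([1.051,0.477,0.022,1.555,-0.011,1.109,-0.083])
for n in("top","scene"):
    p,d=camera(n);cv2.imwrite(f"pics/{n}5.png",np.clip(p*1.5,0,255).astype(np.uint8));np.save(f"pics/{n}5.npy",cloud(d,calibration(n)))
print(env.get_state()["time"])
W=np.load("pics/wrist5.npy");z=W[...,2]
S=W[...,:2]@ex;w=W[...,:2]@ey
def med(m,v): return np.round(v,4)
for name,lo,hi,zs in (("lid rear edge",-.06,.07,(.05,.066)),("board front edge",-.07,.08,(.069,.085))):
    m=(z>zs[0])&(z<zs[1])
    r=[]
    for b in np.arange(lo,hi,.02):
        k=m&(w>b)&(w<b+.02); r.append((round(b,2),round(float(np.percentile(S[k],2)),4)) if k.sum()>10 else None)
    print(name,r)
m=(z>.05)&(z<.066)&(S<.66);print("lid w",np.percentile(w[m],[1,99]).round(3))
for b in(-.06,.05): 
    k=m&(w>b)&(w<b+.015);print("z",b,np.median(z[k]).round(4))
W=np.load("pics/top5.npy");q=np.load("pics/topW.npy");
for nm,sl,lo in(("riser+perf",(slice(112,170),slice(165,325)),.068),("tape",(slice(138,188),slice(322,372)),.04),("pot",(slice(130,180),slice(108,156)),.048)):
    for A in(q,W):
        B=A[sl];mm=B[...,2]>lo;print(nm,rect(B,mm))
E
```

```text
True 20.7917 0.6267634170973285 [ 0.4  0.3 -0.1] [ 0.01  0.04 -0.03]
[ 0.5 -0.3  0. ] [-0.05 -0.03 -0.  ]
True 21.4583 0.6271001571334888 [-0.1 -0.1 -0.9] [ 0.   -0.04 -0.03]
[ 1.6 -1.3 -0.1] [ 0.04 -0.04  0.02]
25.9167
lid rear edge [(np.float64(-0.06), 0.6366), (np.float64(-0.04), 0.6368), (np.float64(-0.02), 0.6368), (np.float64(0.0), 0.6368), (np.float64(0.02), 0.637), (np.float64(0.04), 0.6371), (np.float64(0.06), 0.6369)]
board front edge [(np.float64(-0.07), 0.6583), (np.float64(-0.05), 0.6583), (np.float64(-0.03), 0.6585), (np.float64(-0.01), 0.6585), (np.float64(0.01), 0.6586), (np.float64(0.03), 0.6586), (np.float64(0.05), 0.6586), (np.float64(0.07), 0.6587)]
lid w [-0.072  0.223]
z -0.06 0.0584
z 0.05 0.0591
riser+perf ((698.1493530273438, 102.98714447021484), (91.26872253417969, 400.0977783203125), 6.535017967224121)
riser+perf ((697.8377685546875, 102.91793060302734), (91.2551040649414, 400.81439208984375), 6.193321704864502)
tape ((646.6797485351562, -174.24578857421875), (107.84001922607422, 109.09403991699219), 44.993896484375)
tape ((646.0173950195312, -174.0985565185547), (107.9576644897461, 108.90303802490234), 47.27159881591797)
pot ((653.4835205078125, 396.3535461425781), (79.65118408203125, 83.2691650390625), 2.239757537841797)
pot ((653.4830322265625, 396.31243896484375), (80.57801055908203, 82.33356475830078), 2.4812097549438477)
```

View pics/wrist5.png

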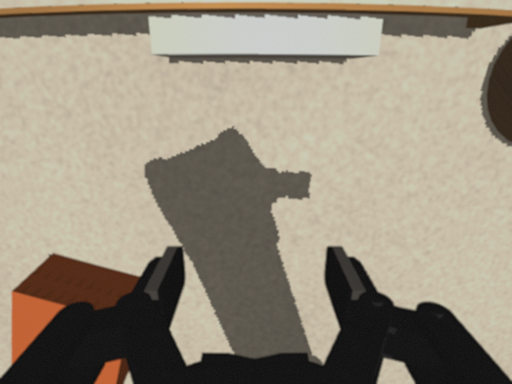

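View pics/top5.png

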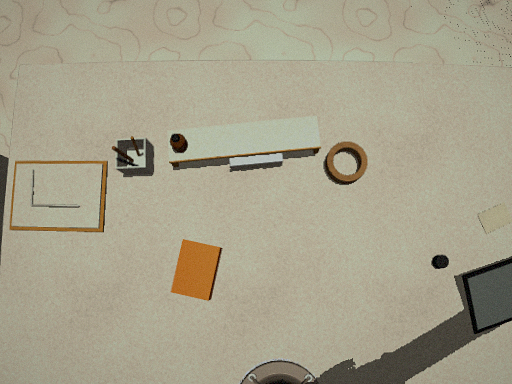

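```bash
python3 - <<'E'
from h import *
a=np.radians(6.4);ex=np.array([np.cos(a),np.sin(a)]);ey=np.array([-ex[1],ex[0]])
def fit(W,m):
    p=W[m];S=p[:,:2]@ex;w=p[:,:2]@ey;A=np.c_[S-S.mean(),w-w.mean(),np.ones(len(p))];return len(p),np.linalg.lstsq(A,p[:,2],rcond=None)[0].round(4)
for n in("wrist5","top5","scene5"):
    W=np.load(f"pics/{n}.npy");z=W[...,2];S=W[...,:2]@ex;w=W[...,:2]@ey
    print(n,"lid",fit(W,(z>.05)&(z<.066)&(S>.639)&(S<.656)&(abs(w-.003)<.066)),"desk",fit(W,(abs(z)<.008)&(S>.5)&(S<.62)&(abs(w)<.1)))
    m=(z>.068)&(z<.084)&(S>.662)&(S<.74)&(abs(w)<.1)
    if m.sum()>50: print(" board",fit(W,m))
E
```

```text
wrist5 lid (6537, array([-0.0006,  0.0065,  0.0588])) desk (30678, array([-0.0023,  0.0001, -0.0011]))
 board (1227, array([-3.257e-01,  3.000e-04,  7.470e-02]))
top5 lid (305, array([0.0757, 0.0073, 0.0597])) desk (3144, array([ 0.0018, -0.0011, -0.0001]))
 board (2154, array([ 0.0017, -0.0033,  0.0762]))
scene5 lid (305, array([0.018 , 0.0067, 0.0605])) desk (3102, array([-0.0006, -0.0013,  0.0004]))
 board (2862, array([-0.0159,  0.005 ,  0.0759]))
```

All three cameras agree that the +y end of the lid is about 0.5 mm higher, a tilt of about 0.007 rad. There is plenty of time, so I mend it with a careful press on that end's exposed strip.

```bash
cat > press.py <<'E'
from h import *
from cell import env,camera,calibration
a=np.radians(6.4);ex=np.array([np.cos(a),np.sin(a)]);ey=np.array([-ex[1],ex[0]]);q=[0,np.cos(a/2),np.sin(a/2),0]
P=lambda s,z,w:[*(s*ex+w*ey),z]
def fit(W,m):
    p=W[m];S=p[:,:2]@ex;w=p[:,:2]@ey;A=np.c_[S-S.mean(),w-w.mean(),np.ones(len(p))];return len(p),np.linalg.lstsq(A,p[:,2],rcond=None)[0].round(4)
def look(n,tag):
    p,d=camera(n);cv2.imwrite(f"pics/{tag}.png",np.clip(p*1.4,0,255).astype(np.uint8))
    W=cloud(d,calibration(n));np.save(f"pics/{tag}.npy",W);z=W[...,2];S=W[...,:2]@ex;w=W[...,:2]@ey
    print(tag,"lid",fit(W,(z>.05)&(z<.066)&(S>.639)&(S<.656)&(abs(w-.003)<.066)),"desk",fit(W,(abs(z)<.008)&(S>.5)&(S<.62)&(abs(w)<.1)))
    k=(z>.05)&(z<.066)&(S<.66);r=[]
    for b in np.arange(-.06,.06,.02):
        j=k&(w>b)&(w<b+.02);r.append(round(float(np.percentile(S[j],2)),4))
    print("edge",r)
E
python3 - <<'E'
from press import *
env.grip(0.0)
env.reach(P(.60,.20,.05),q);env.movel(P(.643,.16,.05),.15);env.movel(P(.643,.139,.05),.1)
f0=env.get_state()["force"]
for st in (8,20,20):
    hit=env.movel(P(.643,.127,.05),.01,stop_force=st);s=env.get_state();print(hit,s["time"],"tip",s["tcp_pos"][2]-.0726,(s["force"]-f0).round(1)); env.dwell(.1)
env.movel(P(.643,.16,.05),.15);env.movel(P(.54,.20,.005),.2);look("wrist","wrist6");print(env.get_state()["time"])
E
```

```text
True 31.0583 tip 0.06016900747124196 [-1.4 -0.1  5.8]
True 31.4667 tip 0.06015667583660203 [-1.4 -0.2  6.8]
True 31.875 tip 0.06017259184291768 [-1.4 -0.6  6.4]
wrist6 lid (6200, array([0.0024, 0.0064, 0.0593])) desk (29983, array([-0.0017, -0.    , -0.0007]))
edge [0.6373, 0.6373, 0.6372, 0.6373, 0.6374, 0.6377]
33.1083
```

The +y end was already hard down: first contact came at 60.17 mm and it did not move further. I touch the -y end gently the same way to settle the disagreement with the depth fit.

```bash
python3 - <<'E'
from press import *
env.reach(P(.60,.17,-.05),q);env.movel(P(.643,.139,-.05),.15)
f0=env.get_state()["force"]
for st in (4,8):
    hit=env.movel(P(.643,.127,-.05),.012,stop_force=st);s=env.get_state();print(hit,s["time"],"tip",s["tcp_pos"][2]-.0726,(s["force"]-f0).round(1)); 
env.movel(P(.643,.16,-.05),.15);env.movel(P(.54,.20,.005),.2);look("wrist","wrist7");print(env.get_state()["time"])
E
```

```text
True 34.6667 tip 0.06018120180514333 [-0.9 -1.1  4.9]
True 34.8833 tip 0.06019837900282443 [-1.3 -0.8  4.4]
wrist7 lid (6178, array([-0.0015,  0.0066,  0.0593])) desk (29959, array([-0.0015, -0.0001, -0.0007]))
edge [0.6373, 0.6372, 0.6372, 0.6373, 0.6375, 0.6377]
36.0333
```

View pics/wrist7.png

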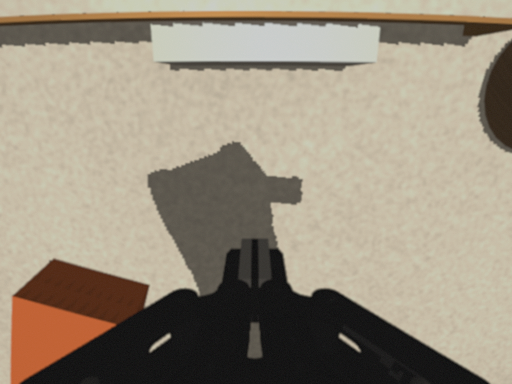

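```bash
python3 -c "
from cell import job,env
print(env.get_state()['time']);print(job.job_done())"
```

```text
36.0333
the job is handed in; nothing more can be done
None
```

The job is done and handed in at 36.0 s. I pressed the lid home by alternating presses on its two ends plus one two-finger press across both. I then pushed the box, without lifting it, with the open fingers set square to the riser until it stopped against the back bar. I backed off so the robot touched nothing.

**Last checks**
- **Lid:** touching both ends at the finish met hard contact at 60.17 mm and 60.18 mm, so the lid is home and level.
- **Position:** three pushes stopped at 626.3 to 627.1 mm, where 626.5 mm was predicted. The front edge of the box is parallel to the board's edge within about 0.1–0.2°.
- **Other things on the desk:** the top view before the final touches on the lid shows the riser, tape and pen pot within about 1 mm of where they started. I judged the perfume and the orange box by eye only; both look unmoved.

**Checks that disagreed**
- **Lid tilt:** the depth images kept showing a tilt of about 0.0065 rad, with the +y end higher by about 0.4 mm. It did not change after I pressed that end again, so I took it as a depth error and trusted the touch readings.
- **Front overhang:** the wrist camera measured about 22 mm of box in front of the board instead of 25 mm. I put that down to edge error in the depth image.

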